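# Take the pressed cap out of the die and weigh it

### The job

Lift the freshly pressed red cap out of its cavity in the two-cavity metal die and set it upright in the middle of the balance's round pan, lowering it onto the pan rather than dropping it. Leave the blue cap in the die, and do not disturb the spare red cap, the jar or the brass weight on the bench.

Things in the scene. Friction and masses are not known exactly. Their poses are not given: they have to be found in the camera images.
- red_cap: The part to move: a red plastic specimen-holder cap, about 60 g, lying loose in one of the die's two cavities (either one); flange disc 64 mm across and 8 mm thick, with a plain round boss (finger grip) 26 mm across rising from its middle to 45 mm above the underside. Origin: centre of the underside; z points up along the boss. In the die its underside lies on the cavity floor, so the flange top is 2 mm below the die's top face and the boss stands 35 mm above that face.
- blue_cap: A blue cap of exactly the same shape, in the die's other cavity; it stays there. Origin: centre of the underside.
- die: Fixed aluminium die block, 120 mm (its x) by 250 mm (its y) by 30 mm high. Two round open cavities, 70 mm across and 10 mm deep (floor 20 mm above the bench), centred at y = -60 mm and y = +60 mm on its own y axis. Four brass guide pins, 12 mm across, stand 12 mm above its top face at the corners (x = +-50, y = +-115 mm). Origin: centre of the underside, on the bench; z up. Its place and yaw vary; it may be on either side of the robot.
- pan (a point): Centre of the top face of the bench balance's round steel pan: 130 mm across, flat, rimless, fixed, 66 mm above the bench. The balance is a low white box, 230 mm (x) by 180 mm (y), 50 mm high, with a dark display; the pan lies 30 mm from the box's middle along its x, away from the display. Axes are those of the balance: z up, x from display towards the pan.
- spare_cap: Another red cap of the same shape, standing loose on the bench beyond the die and balance: not the one to weigh; leave it. Origin: centre of the underside.
- jar: Bystander: a closed sample jar with a blue lid, 48 mm across, 75 mm high, on the bench. Origin: centre of the underside.
- weight: Bystander: a brass calibration weight with a small knob, 38 mm across, 57 mm high, on the bench. Origin: centre of the underside.
Mind the look-alikes: they are no part of the job. What is shaped like the red_cap but green, orange or turquoise is not meant.

How it is judged (in metres and radians):
On the way, in this order (a step that is already met when the one before it is completed fails the run):
1. the red cap is held by the fingers with its underside at least 20 mm above the die's top face (contact force between the fingers and red_cap above 0.3 N and z of red_cap in the frame of die above 0.05 m), for 0.1 s.
2. still held by the fingers, the red cap is over the middle of the pan with its underside less than 15 mm above it (contact force between the fingers and red_cap above 0.3 N and horizontal distance between red_cap and pan below 0.03 m and z of red_cap in the frame of pan below 0.015 m), for 0.1 s.
At the end, for the whole second after the job is handed in: The red cap rests on the pan, boss upright within 10 degrees, its centre within 30 mm of the pan's centre, its underside within 5 mm of the pan's face, at rest; the blue cap is still in its cavity (within 20 mm of its start), and the spare cap, jar and weight are within 30 mm of where they started (horizontal distance between red_cap and pan below 0.03 m and z of red_cap in the frame of pan between -0.005 and 0.005 m and angle between red_cap's own z axis and vertical below 0.17 rad and linear speed of red_cap below 0.02 m/s and distance of blue_cap from where it was at the start of the episode below 0.02 m and distance of each of spare_cap, jar, weight from where it was at the start of the episode below 0.03 m); the robot touches nothing.
It fails at once if the blue cap is moved more than 20 mm (distance of blue_cap from where it was at the start of the episode above 0.02 m).
It fails at once if the spare red cap is moved more than 30 mm (distance of spare_cap from where it was at the start of the episode above 0.03 m).
It fails at once if the sample jar is moved more than 30 mm (distance of jar from where it was at the start of the episode above 0.03 m).
It fails at once if the brass weight is moved more than 30 mm (distance of weight from where it was at the start of the episode above 0.03 m).
It also fails if it takes over 38 s, if anything falls off the work surface, if the arm or the gripper's body presses on something with over 40 N, if the wrist force passes 120 N, or if a joint passes its speed limit or range.

### The arm

A 6-joint arm with a two-finger parallel gripper is mounted at the origin on the work surface. World frame = base frame: x ahead of the robot, y to its left, z up, the work surface at z = 0. Lengths are in mm, angles in rad, forces in N, time in s.
With the tool pointing down it reaches from about 300 to 775 mm from the base axis. Payload 14.6 kg.
Tool frame: the origin (TCP) lies at the very end of the fingers, on their centre line; the grasp point (between the pads) lies 19 mm behind it; z points along the fingers, y is the line along which they close (so a half turn about z gives the same grasp; the last joint's range is limited). The gripper opens to 94 mm and grips with 3 to 60 N. Pads are 16 mm wide; open, the fingers measure 119 mm over their backs; the gripper's body (75 mm by 177 mm) begins 78 mm behind the grasp point.
Start: joints at [1.105, 0.3, 1.521, -0, 1.321, -0.067], TCP at [213.568, 506.831, 205.446] pointing down, gripper open.
Joint ranges: [-3.03, 3.03], [-0.79, 2.21], [0.23, 2.52], [-1.04, 4.18], [0, 3.07], [-2.55, 2.55]. Speed limits (rad/s): [2.22, 2.22, 2.57, 3.14, 3.14, 3.14].

### API

Orientations are given as [roll, pitch, yaw] about the fixed x, y, z axes, in that order (R = Rz(yaw) Ry(pitch) Rx(roll)).
In Python, from cell import manip, camera, get_calibration gives the robot as it stands.
- The arm moves only by the tool arm_command, never from a script. Its argument "targets" is a list of rows, each an object of numbers: "hand": the opening, from -1 (shut) to 1 (fully open), so that 0 is half open; "x", "y", "z": the shift along the tool's x, y, z in m; "yaw": the turn about the tool's z in rad. In form: [{"hand": .., "x": .., "y": .., "z": .., "yaw": ..}, ...]. A call has 1 to 10 rows; each row shifts and turns the commanded pose from where the row before left it, along the tool's axes as they then stand; what a row does not reach is not made up. A row lasts 1/10 s, in which the tool goes at most 50 mm and 8.59 degrees, less where a joint would pass 70% of its speed; a pose out of reach is approached as far as the arm can. A call is refused whole if a number of a shift passes 0.05 or a number of a turn 0.15, either way. A call with a gripper value outside its range is refused whole. The fingers move at their own pace and stop on an object; "newtons" is the grip in N (left out, the last holds). Time passes only in rows, so rows that do not move let the fingers close. It gives the time, the measured TCP pose, the force, the opening and the grip force at its end, in the units of the state.
- manip.read_state(): the state, without advancing time (a new reading comes with each control period).
- camera(name): name is "scene" or "top" or "wrist"; returns the picture (384x512x3 uint8, red, green, blue); there is no depth.
- get_calibration(name): a dict with "K" (3x3 intrinsics, pixels), "dist_coeffs" ([k1, k2, p1, p2, k3] as OpenCV has them; the pictures are not rectified), "cam_to_world" (4x4, takes a point from camera to world coordinates). Camera axes: x right, y up, looking along -z (the intrinsics and any distortion apply to the point x, -y, -z); pixel columns grow to the right and rows downward; lengths in mm; the calibration is good to about 2 mm. A picture is of the moment at which its call begins: read the wrist's pose just before it. get_calibration takes no time and is no camera call; for the wrist camera it gives the pose at the moment of the call.
- manip.sign_off(): hands the job in; it is judged then, once.
The state is a dict: "clock": time; "joints": joint angles; "qd": joint speeds; "effort": joint torques, N m; "eef_pos": TCP position; "eef_rot": TCP orientation; "wrist_force": force on the tool from outside, world axes, zero at the start; "moment": the same for the moment, N m; "finger_gap": finger opening in mm; "finger_force": force on a finger pad.
Only numpy, scipy, OpenCV 4.12 (cv2) and the standard library are available. Lean on these libraries where they do the work, as an engineer would, in place of code of your own. Each camera call takes 0.05 s, during which the arm holds its last target. There are 200 camera calls.

## Working session

There is one attempt and no reset: what is moved stays moved. The work goes in short steps, Python scripts to look and compute and a tool call to move; the robot and the scene stay as the last step left them, time stands still between calls to the robot, and variables do not carry over. Pictures are saved under pics/ and viewed, at most 10 in all, crops included, and the job is handed in when it is done.

Besides the shell and the picture viewer there is one more tool, called in YAML: its name, and indented under it one key for each argument. arm_command: Moves the arm, as the interface text tells. Its arguments: {"type":"object","properties":{"targets":{"type":"array"},"newtons":{"type":"number"}},"required":["targets"]}

```bash
mkdir -p pics; cat > h.py <<'E'
import numpy as np, cv2
from cell import manip, camera, get_calibration
def snap(n,f):
    im=camera(n); cv2.imwrite('pics/'+f,im[:,:,::-1]); return im
def ray(c,uv,z):
    K=np.array(c['K'],float); d=np.array(c['dist_coeffs'],float); T=np.array(c['cam_to_world'],float)
    p=cv2.undistortPoints(np.array([[uv]],float),K,d)[0,0]
    v=T[:3,:3]@np.array([p[0],-p[1],-1]); o=T[:3,3]
    return o+v*(z-o[2])/v[2]
E
python3 - <<'E'
from h import *
a=snap('top','t0.png'); b=snap('scene','s0.png')
s=manip.read_state(); print(s['clock'],s['eef_pos'],s['eef_rot'],s['finger_gap'])
print(get_calibration('top'))
cv2.imwrite('pics/both.png',cv2.resize(np.hstack([a,b])[:,:,::-1],(800,300)))
E
```

```text
0.1 [213.48529839 506.63627492 204.95713334] [-3.14060540e+00 -9.46465204e-05  2.74273468e+00] 93.94672725232796
{'K': array([[373.28292295,   0.        , 255.56675248],
       [  0.        , 373.28292295, 198.61312662],
       [  0.        ,   0.        ,   1.        ]]), 'dist_coeffs': array([0.00568149, 0.        , 0.        , 0.        , 0.        ]), 'cam_to_world': array([[ 7.75124236e-03,  9.96577607e-01, -8.22981847e-02,
         4.56918455e+02],
       [-9.99867690e-01,  6.54713356e-03, -1.48908521e-02,
        -8.29918741e+01],
       [-1.43010725e-02,  8.24027184e-02,  9.96496498e-01,
         1.01484276e+03],
       [ 0.00000000e+00,  0.00000000e+00,  0.00000000e+00,
         1.00000000e+00]])}
```

View pics/t0.png

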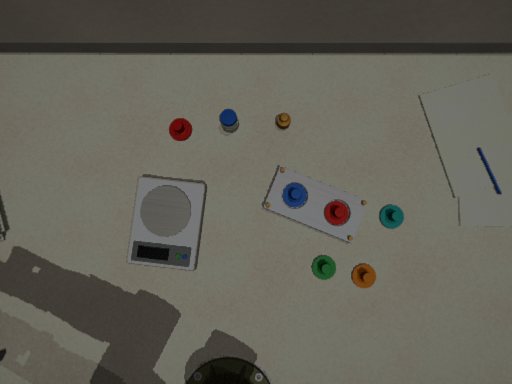

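View pics/s0.png

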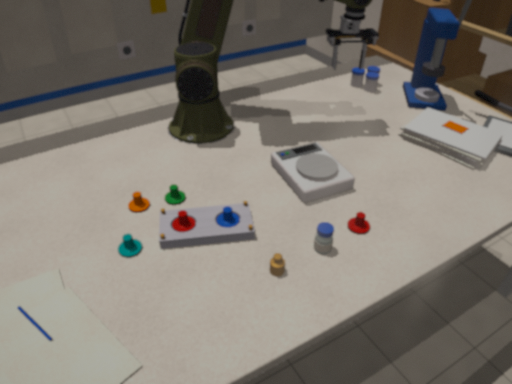

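The top view shows the die at right, with blue at (295,195) and red at (337,212). The balance pan is at (165,211), and the spare red cap at (180,129), jar at (229,120) and weight at (283,120) all lie beyond. I'll enlarge the die and pan to measure them.

```bash
python3 - <<'E'
import cv2,numpy as np
a=cv2.imread('pics/t0.png')
c=cv2.resize(a[155:255,255:375],None,fx=5,fy=5,interpolation=cv2.INTER_CUBIC)
cv2.imwrite('pics/die.png',cv2.convertScaleAbs(c,alpha=1.5))
p=cv2.resize(a[165:275,120:215],None,fx=5,fy=5,interpolation=cv2.INTER_CUBIC)
cv2.imwrite('pics/pan.png',cv2.convertScaleAbs(p,alpha=1.5))
E
```

```text
(no output)
```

View pics/die.png

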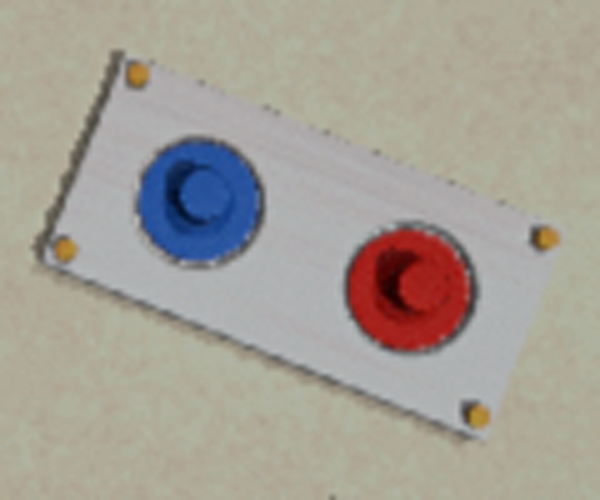

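View pics/pan.png

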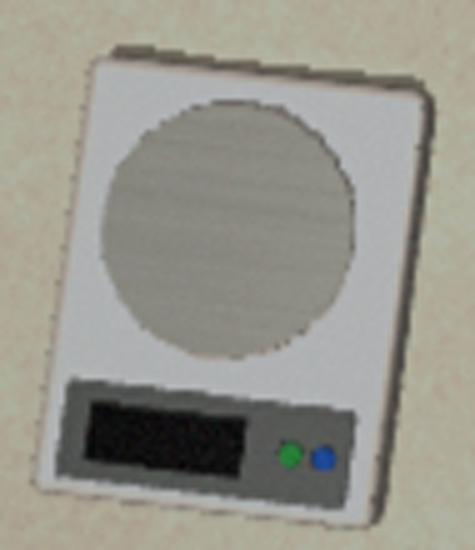

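The die crop shows the red flange centred at (409,289) with its boss top at (424,286), the blue flange at (200,202), and pins at (138,74), (65,249), (546,237) and (478,415). The pan crop shows the pan spanning 101–355 by 99–358, so its centre is about (228,229).

```bash
python3 - <<'E'
from h import *
c=get_calibration('top')
f=lambda u,v,ox,oy:((u+.5)/5-.5+ox,(v+.5)/5-.5+oy)
for n,u,v,z in [('redfl',409,289,28),('redboss',424,286,65),('blue',200,202,28),('p1',138,74,42),('p2',65,249,42),('p3',546,237,42),('p4',478,415,42)]:
    print(n,ray(c,f(u,v,255,155),z).round(1))
print('pan',ray(c,f(228,228.5,120,165),66).round(1))
for n,u,v,z in [('spare',180,129,8),('jar',229,119,75),('weight',283,119,50)]: print(n,ray(c,(u,v),z).round(1))
w=get_calibration('wrist'); print(w['cam_to_world'],w['K'])
E
```

```text
redfl [ 503.4 -281.6   28. ]
redboss [ 503.2 -281.8   65. ]
blue [ 548.7 -171.7   28. ]
p1 [ 614.8 -137.9   42. ]
p2 [ 522.3 -100.    42. ]
p3 [ 530.3 -350.1   42. ]
p4 [ 437.8 -313.7   42. ]
pan [503.8 161.6  66. ]
spare [731.2 141.8   8. ]
jar [739.7   1.   75. ]
weight [ 747.7 -139.3   50. ]
[[ 3.88371379e-01 -8.94366795e-01 -2.21981324e-01  1.50480615e+02]
 [ 9.21502770e-01  3.76787443e-01  9.41481181e-02  5.34035906e+02]
 [-5.63175100e-04 -2.41120840e-01  9.70494937e-01  3.83682212e+02]
 [ 0.00000000e+00  0.00000000e+00  0.00000000e+00  1.00000000e+00]] [[340.51841991   0.         252.56489827]
 [  0.         340.51841991 187.10648965]
 [  0.           0.           1.        ]]
```

arm_command:
  targets:
    - {"hand": 1,"x": -0.015,"y": -0.016,"z": 0,"yaw": 0}
    - {"hand": 1,"x": -0.029,"y": -0.031,"z": 0,"yaw": 0}
    - {"hand": 1,"x": -0.029,"y": -0.031,"z": 0,"yaw": 0}
    - {"hand": 1,"x": -0.029,"y": -0.031,"z": 0,"yaw": 0}
    - {"hand": 1,"x": -0.029,"y": -0.031,"z": 0,"yaw": 0}
    - {"hand": 1,"x": -0.029,"y": -0.031,"z": 0,"yaw": 0}
    - {"hand": 1,"x": -0.029,"y": -0.031,"z": 0,"yaw": 0}
    - {"hand": 1,"x": -0.029,"y": -0.031,"z": 0,"yaw": 0}
    - {"hand": 1,"x": -0.029,"y": -0.031,"z": 0,"yaw": 0}
    - {"hand": 1,"x": -0.029,"y": -0.031,"z": 0,"yaw": 0}
  newtons: 20

```text
clock: 1.1
eef_pos: [353.5, 126.1, 205.5]
eef_rot: [3.141, 0.0, 2.743]
wrist_force: [1.0, 0.2, -0.1]
finger_gap: 94.0
finger_force: 0.0
```

arm_command:
  targets:
    - {"hand": 1,"x": -0.031,"y": -0.034,"z": 0,"yaw": 0}
    - {"hand": 1,"x": -0.031,"y": -0.034,"z": 0,"yaw": 0}
    - {"hand": 1,"x": -0.031,"y": -0.034,"z": 0,"yaw": 0}
    - {"hand": 1,"x": -0.031,"y": -0.034,"z": 0,"yaw": 0}
    - {"hand": 1,"x": -0.031,"y": -0.034,"z": 0,"yaw": 0}
    - {"hand": 1,"x": -0.031,"y": -0.034,"z": 0,"yaw": 0}
    - {"hand": 1,"x": -0.031,"y": -0.034,"z": 0,"yaw": 0}
    - {"hand": 1,"x": -0.031,"y": -0.034,"z": 0.02,"yaw": 0}
    - {"hand": 1,"x": -0.031,"y": -0.03,"z": 0.02,"yaw": 0}
    - {"hand": 1,"x": -0.017,"y": -0.016,"z": 0.02,"yaw": 0}

```text
clock: 2.1
eef_pos: [502.8, -282.7, 144.0]
eef_rot: [-3.141, -0.0, 2.741]
wrist_force: [0.9, -0.3, 0.6]
finger_gap: 93.8
finger_force: 0.0
```

```bash
python3 - <<'E'
from h import *
s=manip.read_state(); c=get_calibration('wrist'); snap('wrist','w1.png')
import pickle; pickle.dump(c,open('w1.pkl','wb'))
print(s['clock'],s['eef_pos'],s['eef_rot'],s['joints'])
E
```

```text
2.1 [ 502.8297561  -282.74194045  144.02823887] [-3.14148672e+00 -4.53897280e-04  2.74107857e+00] [-5.75640777e-01  4.14605146e-01  1.51341301e+00 -1.95725551e-04
  1.21400300e+00 -1.74585465e+00]
```

View pics/w1.png

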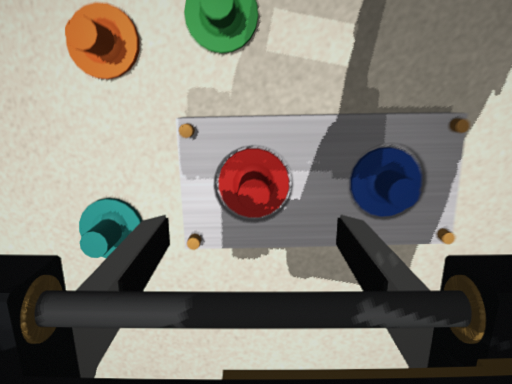

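The wrist view shows the red flange centred at about (253,183), with the boss top at about (256,186) between the fingertips at (166,220) and (342,220). The turquoise cap is at (110,225), outside the die.

```bash
python3 - <<'E'
from h import *; import pickle
c=pickle.load(open('w1.pkl','rb'))
for n,u,z in [('redfl',(253.5,183),28),('boss',(256,186),65),('blue',(387,181),28),('teal',(110,225),8),('p',(188,131),42),('p',(194,242),42),('p',(459,126),42),('p',(447,237),42)]: print(n,ray(c,u,z).round(1))
E
```

```text
redfl [ 504.1 -281.6   28. ]
boss [ 499.  -277.5   65. ]
blue [ 548.9 -171.1   28. ]
teal [ 492.4 -430.3    8. ]
p [ 439.9 -312.7   42. ]
p [ 530.  -349.9   42. ]
p [ 522.7 -105.3   42. ]
p [ 614.1 -140.4   42. ]
```

arm_command:
  targets:
    - {"hand": 1,"x": 0,"y": 0.001,"z": 0.02,"yaw": 0}
    - {"hand": 1,"x": 0,"y": 0,"z": 0.025,"yaw": 0}
    - {"hand": 1,"x": 0,"y": 0,"z": 0.025,"yaw": 0}
    - {"hand": 1,"x": 0,"y": 0,"z": 0.02,"yaw": 0}
    - {"hand": 1,"x": 0,"y": 0,"z": 0.012,"yaw": 0}
    - {"hand": 1,"x": 0,"y": 0,"z": 0.005,"yaw": 0}
    - {"hand": 0,"x": 0,"y": 0,"z": 0,"yaw": 0}
    - {"hand": -1,"x": 0,"y": 0,"z": 0,"yaw": 0}
    - {"hand": -1,"x": 0,"y": 0,"z": 0,"yaw": 0}
    - {"hand": -1,"x": 0,"y": 0,"z": 0,"yaw": 0}
  newtons: 20

```text
clock: 3.15
eef_pos: [503.2, -279.3, 39.2]
eef_rot: [-3.141, 0.001, 2.743]
wrist_force: [0.8, 0.0, 0.3]
finger_gap: 65.7
finger_force: 0.0
```

arm_command:
  targets:
    - {"hand": -1,"x": 0,"y": 0,"z": 0,"yaw": 0}
    - {"hand": -1,"x": 0,"y": 0,"z": 0,"yaw": 0}
    - {"hand": -1,"x": 0,"y": 0,"z": 0,"yaw": 0}

```text
clock: 3.45
eef_pos: [503.0, -279.1, 38.6]
eef_rot: [-3.142, 0.0, 2.743]
wrist_force: [0.3, 0.9, -0.3]
finger_gap: 41.4
finger_force: 0.0
```

arm_command:
  targets:
    - {"hand": -1,"x": 0.001,"y": -0.002,"z": 0.001,"yaw": 0}
    - {"hand": -1,"x": 0,"y": 0,"z": 0,"yaw": 0}
    - {"hand": -1,"x": 0,"y": 0,"z": 0,"yaw": 0}
    - {"hand": -1,"x": 0,"y": 0,"z": 0,"yaw": 0}

```text
clock: 3.85
eef_pos: [501.2, -280.6, 37.5]
eef_rot: [-3.142, -0.0, 2.743]
wrist_force: [-0.2, -0.1, -0.3]
finger_gap: 24.7
finger_force: 20.0
```

arm_command:
  targets:
    - {"hand": -1,"x": 0,"y": 0,"z": -0.005,"yaw": 0}
    - {"hand": -1,"x": 0,"y": 0,"z": -0.01,"yaw": 0}
    - {"hand": -1,"x": 0,"y": 0,"z": -0.02,"yaw": 0}
    - {"hand": -1,"x": 0,"y": 0,"z": -0.025,"yaw": 0}
    - {"hand": -1,"x": 0,"y": 0,"z": -0.025,"yaw": 0}
    - {"hand": -1,"x": 0,"y": 0,"z": -0.02,"yaw": 0}
    - {"hand": -1,"x": 0,"y": 0,"z": -0.01,"yaw": 0}
    - {"hand": -1,"x": 0,"y": 0,"z": 0,"yaw": 0}
  newtons: 20

```text
clock: 4.65
eef_pos: [501.8, -280.8, 154.1]
eef_rot: [-3.141, 0.003, 2.743]
wrist_force: [-0.2, -0.0, -1.2]
finger_gap: 24.8
finger_force: 20.0
```

```bash
python3 - <<'E'
from h import *
a=snap('wrist','w2.png'); b=snap('scene','s2.png')
s=manip.read_state(); print(s['clock'],s['eef_pos'],s['eef_rot'],s['finger_gap'],s['finger_force'])
cv2.imwrite('pics/both2.png',cv2.resize(np.hstack([a,b])[:,:,::-1],(800,300)))
E
```

```text
4.75 [ 501.01564222 -280.3955319   151.84459092] [ 3.14143703e+00 -8.14101200e-04  2.74277523e+00] 24.792477574206366 19.99988168478012
```

View pics/both2.png

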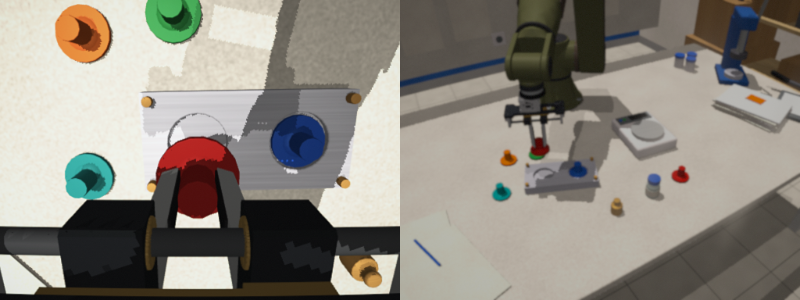

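The red cap is held upright and clear of the die (flange at (197,170) in the composite), and the blue cap is still in its cavity. Next I carry it to the pan.

arm_command:
  targets:
    - {"hand": -1,"x": 0.006,"y": 0.015,"z": 0,"yaw": 0}
    - {"hand": -1,"x": 0.012,"y": 0.028,"z": 0,"yaw": 0}
    - {"hand": -1,"x": 0.016,"y": 0.038,"z": 0,"yaw": 0}
    - {"hand": -1,"x": 0.016,"y": 0.038,"z": 0,"yaw": 0}
    - {"hand": -1,"x": 0.016,"y": 0.038,"z": 0,"yaw": 0}
    - {"hand": -1,"x": 0.016,"y": 0.038,"z": 0,"yaw": 0}
    - {"hand": -1,"x": 0.016,"y": 0.038,"z": 0,"yaw": 0}
    - {"hand": -1,"x": 0.016,"y": 0.038,"z": 0,"yaw": 0}
    - {"hand": -1,"x": 0.016,"y": 0.038,"z": 0,"yaw": 0}
    - {"hand": -1,"x": 0.016,"y": 0.038,"z": 0,"yaw": 0}

```text
clock: 5.75
eef_pos: [500.3, 98.3, 151.8]
eef_rot: [-3.141, -0.001, 2.743]
wrist_force: [0.5, -0.1, -0.7]
finger_gap: 24.9
finger_force: 20.0
```

arm_command:
  targets:
    - {"hand": -1,"x": 0.012,"y": 0.03,"z": 0,"yaw": 0}
    - {"hand": -1,"x": 0.008,"y": 0.02,"z": 0,"yaw": 0}
    - {"hand": -1,"x": 0.005,"y": 0.011,"z": 0,"yaw": 0}
    - {"hand": -1,"x": 0,"y": 0,"z": 0,"yaw": 0}
    - {"hand": -1,"x": 0,"y": 0,"z": 0,"yaw": 0}

```text
clock: 6.25
eef_pos: [501.8, 161.3, 152.2]
eef_rot: [-3.141, -0.0, 2.743]
wrist_force: [0.3, 0.0, -1.4]
finger_gap: 24.8
finger_force: 20.0
```

```bash
python3 - <<'E'
from h import *
a=snap('wrist','w3.png'); b=snap('top','t3.png')
s=manip.read_state(); print(s['clock'],s['eef_pos'],s['eef_rot'],s['finger_gap'],s['finger_force'])
cv2.imwrite('pics/both3.png',cv2.resize(np.hstack([a,b])[:,:,::-1],(800,300)))
E
```

```text
6.35 [502.08238027 160.90729681 152.38358535] [-3.14127869e+00 -1.77984708e-04  2.74179476e+00] 24.639949596181744 19.999861121177673
```

View pics/both3.png

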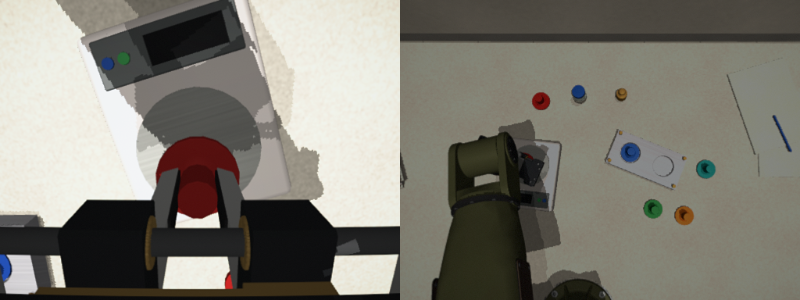

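The cap is held above the pan, whose centre appears at about (199,147) in the composite, and the bystanders have not moved. I lower it now.

arm_command:
  targets:
    - {"hand": -1,"x": 0,"y": 0,"z": 0.01,"yaw": 0}
    - {"hand": -1,"x": 0,"y": 0,"z": 0.015,"yaw": 0}
    - {"hand": -1,"x": 0,"y": 0,"z": 0.015,"yaw": 0}
    - {"hand": -1,"x": 0,"y": 0,"z": 0.012,"yaw": 0}
    - {"hand": -1,"x": 0,"y": 0,"z": 0.006,"yaw": 0}
    - {"hand": -1,"x": 0,"y": 0,"z": 0.004,"yaw": 0}
    - {"hand": -1,"x": 0,"y": 0,"z": 0.002,"yaw": 0}
    - {"hand": -1,"x": 0,"y": 0,"z": 0,"yaw": 0}
    - {"hand": -1,"x": 0,"y": 0,"z": 0,"yaw": 0}

```text
clock: 7.25
eef_pos: [502.3, 161.9, 88.9]
eef_rot: [3.141, 0.001, 2.743]
wrist_force: [-0.3, 0.1, -0.3]
finger_gap: 24.4
finger_force: 20.0
```

arm_command:
  targets:
    - {"hand": -1,"x": 0,"y": 0,"z": 0.002,"yaw": 0}
    - {"hand": -1,"x": 0,"y": 0,"z": 0.001,"yaw": 0}
    - {"hand": -1,"x": 0,"y": 0,"z": 0.001,"yaw": 0}
    - {"hand": -1,"x": 0,"y": 0,"z": 0,"yaw": 0}
    - {"hand": -1,"x": 0,"y": 0,"z": 0,"yaw": 0}

```text
clock: 7.75
eef_pos: [502.1, 161.8, 84.5]
eef_rot: [-3.142, -0.0, 2.743]
wrist_force: [0.4, -0.3, -1.0]
finger_gap: 24.3
finger_force: 20.0
```

arm_command:
  targets:
    - {"hand": -1,"x": 0,"y": 0,"z": 0.0005,"yaw": 0}
    - {"hand": -1,"x": 0,"y": 0,"z": 0.0005,"yaw": 0}
    - {"hand": -1,"x": 0,"y": 0,"z": 0,"yaw": 0}

```text
clock: 8.05
eef_pos: [502.1, 161.8, 83.4]
eef_rot: [-3.141, -0.0, 2.743]
wrist_force: [-0.5, 0.0, -1.7]
finger_gap: 24.7
finger_force: 20.0
```

arm_command:
  targets:
    - {"hand": -1,"x": 0,"y": 0,"z": 0.0005,"yaw": 0}
    - {"hand": -1,"x": 0,"y": 0,"z": 0.0005,"yaw": 0}
    - {"hand": -1,"x": 0,"y": 0,"z": 0,"yaw": 0}

```text
clock: 8.35
eef_pos: [502.2, 161.8, 83.3]
eef_rot: [3.141, 0.0, 2.743]
wrist_force: [-4.9, -0.3, 9.0]
finger_gap: 24.6
finger_force: 20.0
```

The wrist force shows contact with the pan, so I release and rise.

arm_command:
  targets:
    - {"hand": -0.4,"x": 0,"y": 0,"z": 0,"yaw": 0}
    - {"hand": -0.2,"x": 0,"y": 0,"z": 0,"yaw": 0}
    - {"hand": 0,"x": 0,"y": 0,"z": 0,"yaw": 0}
    - {"hand": 0,"x": 0,"y": 0,"z": 0,"yaw": 0}
    - {"hand": 0,"x": 0,"y": 0,"z": 0,"yaw": 0}
    - {"hand": 0,"x": 0,"y": 0,"z": -0.01,"yaw": 0}
    - {"hand": 0,"x": 0,"y": 0,"z": -0.02,"yaw": 0}
    - {"hand": 0,"x": 0,"y": 0,"z": -0.03,"yaw": 0}
    - {"hand": 0,"x": 0,"y": 0,"z": -0.03,"yaw": 0}
    - {"hand": 0,"x": 0,"y": 0,"z": -0.01,"yaw": 0}

```text
clock: 9.35
eef_pos: [503.1, 162.1, 186.0]
eef_rot: [3.139, 0.004, 2.743]
wrist_force: [1.3, 0.8, -0.4]
finger_gap: 47.0
finger_force: 0.0
```

arm_command:
  targets:
    - {"hand": 0,"x": 0,"y": 0,"z": 0,"yaw": 0}
    - {"hand": 0,"x": 0,"y": 0,"z": 0,"yaw": 0}
    - {"hand": 0,"x": 0,"y": 0,"z": 0,"yaw": 0}

```text
clock: 9.65
eef_pos: [501.6, 161.7, 181.1]
eef_rot: [-3.14, -0.002, 2.743]
wrist_force: [-0.4, 0.2, -0.3]
finger_gap: 46.7
finger_force: 0.0
```

```bash
python3 - <<'E'
from h import *
s=manip.read_state(); c=get_calibration('wrist')
a=snap('wrist','w4.png'); b=snap('scene','s4.png')
print(s['clock'],s['eef_pos'],s['finger_gap'],s['finger_force'])
import pickle; pickle.dump(c,open('w4.pkl','wb'))
cv2.imwrite('pics/both4.png',cv2.resize(np.hstack([a,b])[:,:,::-1],(800,300)))
E
```

```text
9.65 [501.60873197 161.66683088 181.07303178] 46.73360590721095 0.0
```

View pics/both4.png

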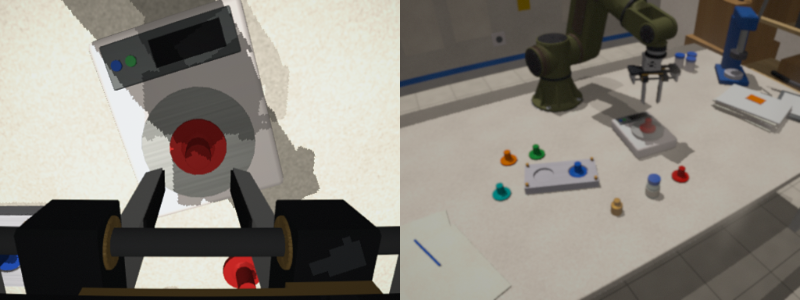

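The red cap stands upright at (198,146) in the composite, concentric with the pan. The gripper is clear, the blue cap is in the die and the bystanders have not moved, so I hand the job in.

```bash
python3 -c "
from cell import manip; print(manip.sign_off())"
```

```text
the job is handed in; nothing more can be done
None
```

I set the red cap upright in the middle of the balance pan and handed the job in at about 9.8 s; the last pictures show the blue cap, spare cap, jar and weight undisturbed, though sign-off returned no verdict.

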